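# Line up the reagent jars by size in the bench tray

### The arm

A 6-joint arm with a two-finger parallel gripper is mounted at the origin on the work surface. World frame = base frame: x ahead of the robot, y to its left, z up, the work surface at z = 0. Lengths are in m, angles in rad, forces in N, time in s.
With the tool pointing down it reaches from about 0.275 to 0.85 m from the base axis. Payload 5.2 kg.
Tool frame: the origin (TCP) lies midway between the tips of the shut fingers; the grasp point (between the pads) lies 19 mm behind it (ctrl.pinch_z is the distance from the TCP to the grasp point, in m); z points along the fingers, y is the direction in which the jaws open and shut (so a half turn about z gives the same grasp; the last joint's range is limited). The gripper opens to 85 mm and grips with 20 to 120 N. Pads are 22 mm wide; open, the fingers measure 114 mm over their backs; the gripper's body (76 mm by 85 mm) begins 54 mm behind the grasp point. The pads swing forward as they close: fully open they stand 13 mm farther back than shut.
Start: joints at [-1.454, 0.259, 1.535, -0, 1.348, -0.203], TCP at [0.173, -0.522, 0.231] pointing down, gripper open.
Joint ranges: [-3.14, 3.14], [-0.91, 2.08], [0.19, 2.58], [-1.22, 4.36], [0.22, 2.71], [-3.12, 3.12]. Speed limits (rad/s): [2.57, 2.57, 3.14, 3.14, 3.14, 3.14].

### API

Orientations are given as a rotation vector (axis times angle).
In Python, from bench import ctrl, effector, capture, camera_params, ticket, get_time_s, get_joints, get_joint_vel, get_tau, get_eef_pos, get_tcp_rot, get_ft_force, get_ft_torque, get_finger_gap gives the robot as it stands. Calls block until the motion is done:
- ctrl.movep(position, orientation): joint-space move of the TCP to a pose.
- ctrl.movel(position, ori=None, speed=0.15): straight line of the TCP; ori=None keeps the orientation; speed is the mean speed in m/s.
- ctrl.goto_joints(angles): joint-space move.
- effector.gripper_to(opening, f_grip=None): finger opening in m; f_grip is the grip in N (None keeps the last); returns when the fingers have stopped.
- ctrl.hold(seconds).
- ctrl.solve_ik(position, orientation): joint angles nearest the present ones, or None.
- capture(name): name is "scene" or "side" or "wrist"; returns the picture (480x640x3 uint8, red, green, blue); there is no depth.
- camera_params(name): a dict with "fx", "fy", "cx", "cy" (pixels), "view" (4x4, takes a point from world to camera coordinates). Camera axes: x right, y down, z forward; pixel columns grow to the right and rows downward; lengths in m; the calibration is good to about 2 mm. The wrist camera is an equidistant fisheye: a pixel r from the principal point sees the ray r / f radians off the axis. A picture is of the moment at which its call begins: read the wrist's pose just before it. camera_params takes no time and is no camera call; for the wrist camera it gives the pose at the moment of the call.
A pose or a line that the arm cannot do raises ctrl.PlanningError and nothing moves.
- ticket.job_done(): hands the job in, once; it reports no verdict.
Readings, each from a call of its own:
- get_time_s(): time.
- get_joints(): joint angles.
- get_joint_vel(): joint speeds.
- get_tau(): joint torques, N m.
- get_eef_pos(): TCP position.
- get_tcp_rot(): TCP orientation.
- get_ft_force(): force on the tool from outside, world axes, zero at the start.
- get_ft_torque(): the same for the moment, N m.
- get_finger_gap(): finger opening in m.
Only numpy, scipy, OpenCV 4.12 (cv2) and the standard library are available. Lean on these libraries where they do the work, as an engineer would, in place of code of your own. Each camera call takes 0.05 s, during which the arm holds its last target. There are 200 camera calls.

### The job

Line up the four amber jars in the white tray in order of size: the smallest on the pad next to the red stud, then each larger one on the next pad, so that the largest stands at the far end. Set each one down gently, upright and centred on its pad, never tip a jar over, and leave the conical flask where it stands.

Things in the scene. Friction and masses are not known exactly. Their poses are not given: they have to be found in the camera images.
- jar_1: loose straight-sided amber jar with a blue screw cap of the same width and a pale label band, the smallest of four: a plain upright cylinder 36 mm in diameter and 55 mm tall in all (the cap is its top 18 mm). Origin: centre of its underside, z axis up
- jar_2: loose straight-sided amber jar with a blue screw cap of the same width and a pale label band, the second smallest of four: a plain upright cylinder 42 mm in diameter and 75 mm tall in all (the cap is its top 18 mm). Origin: centre of its underside, z axis up
- jar_3: loose straight-sided amber jar with a blue screw cap of the same width and a pale label band, the second largest of four: a plain upright cylinder 48 mm in diameter and 95 mm tall in all (the cap is its top 18 mm). Origin: centre of its underside, z axis up
- jar_4: loose straight-sided amber jar with a blue screw cap of the same width and a pale label band, the largest of four: a plain upright cylinder 54 mm in diameter and 115 mm tall in all (the cap is its top 18 mm). Origin: centre of its underside, z axis up
- pad_a: fixed black round rubber pad, 62 mm in diameter and 4 mm thick; the four pads lie in one straight row in the order a, b, c, d, 80 mm apart, in a shallow fixed white tray (430 x 90 mm, rim 12 mm above the bench, floor 4 mm). Origin: centre of the pad's underside; its top is 4 mm above that, about 8 mm above the bench. Its y axis runs along the row from a to d
- pad_b: fixed black round rubber pad, 62 mm in diameter and 4 mm thick; the four pads lie in one straight row in the order a, b, c, d, 80 mm apart, in a shallow fixed white tray (430 x 90 mm, rim 12 mm above the bench, floor 4 mm). Origin: centre of the pad's underside; its top is 4 mm above that, about 8 mm above the bench. Its y axis runs along the row from a to d
- pad_c: fixed black round rubber pad, 62 mm in diameter and 4 mm thick; the four pads lie in one straight row in the order a, b, c, d, 80 mm apart, in a shallow fixed white tray (430 x 90 mm, rim 12 mm above the bench, floor 4 mm). Origin: centre of the pad's underside; its top is 4 mm above that, about 8 mm above the bench. Its y axis runs along the row from a to d
- pad_d: fixed black round rubber pad, 62 mm in diameter and 4 mm thick; the four pads lie in one straight row in the order a, b, c, d, 80 mm apart, in a shallow fixed white tray (430 x 90 mm, rim 12 mm above the bench, floor 4 mm). Origin: centre of the pad's underside; its top is 4 mm above that, about 8 mm above the bench. Its y axis runs along the row from a to d
- red_stud: fixed red round stud, 30 mm in diameter, 8 mm high, in the white tray: it marks one end of the row, 65 mm beyond either pad a or pad d (a like stud in grey marks the other end). Origin: centre of its underside
- flask: bystander: loose conical glass flask with a white stopper, 82 mm wide at the foot, 120 mm tall, standing on the bench at one side, clear of the tray. Origin: centre of its underside

How it is judged:
At the end, for the whole second after the job is handed in: From the red stud outwards the jars stand smallest to largest, each within 12 mm of the centre of its own pad, resting on it, upright (within 0.08 rad), released and at rest (((horizontal distance between red_stud and pad_a below 0.1 m and horizontal distance between jar_1 and pad_a below 0.012 m and horizontal distance between jar_2 and pad_b below 0.012 m and horizontal distance between jar_3 and pad_c below 0.012 m and horizontal distance between jar_4 and pad_d below 0.012 m) or (horizontal distance between red_stud and pad_d below 0.1 m and horizontal distance between jar_1 and pad_d below 0.012 m and horizontal distance between jar_2 and pad_c below 0.012 m and horizontal distance between jar_3 and pad_b below 0.012 m and horizontal distance between jar_4 and pad_a below 0.012 m)) and height (world z) of jar_1 between 0.005 and 0.012 m and angle between each of jar_1, jar_2, jar_3, jar_4's own z axis and vertical below 0.08 rad and linear speed of each of jar_1, jar_2, jar_3, jar_4 below 0.02 m/s and angular speed of each of jar_1, jar_2, jar_3, jar_4 below 0.2 rad/s and height (world z) of jar_2 between 0.005 and 0.012 m and height (world z) of jar_3 between 0.005 and 0.012 m and height (world z) of jar_4 between 0.005 and 0.012 m); the robot touches nothing.
It fails at once if a jar is tipped over (more than 35 degrees from upright) (angle between any of jar_1, jar_2, jar_3, jar_4's own z axis and vertical above 0.61 rad).
It fails at once if a jar is banged down on a pad (over 60 N) (contact force between any of jar_1, jar_2, jar_3, jar_4 and pad_a above 60 N or contact force between any of jar_1, jar_2, jar_3, jar_4 and pad_b above 60 N or contact force between any of jar_1, jar_2, jar_3, jar_4 and pad_c above 60 N or contact force between any of jar_1, jar_2, jar_3, jar_4 and pad_d above 60 N).
It fails at once if a jar is dropped or thrown: out of the fingers it moves faster than 0.6 m/s (a fall of about 18 mm) ((linear speed of jar_1 above 0.6 m/s and contact force between jar_1 and the fingers below 0.1 N) or (linear speed of jar_2 above 0.6 m/s and contact force between jar_2 and the fingers below 0.1 N) or (linear speed of jar_3 above 0.6 m/s and contact force between jar_3 and the fingers below 0.1 N) or (linear speed of jar_4 above 0.6 m/s and contact force between jar_4 and the fingers below 0.1 N)).
It fails at once if the flask is moved by more than 20 mm or tipped (distance of flask from where it was at the start of the episode above 0.02 m or angle between flask's own z axis and vertical above 0.3 rad).
It also fails if it takes over 88 s, if anything falls off the work surface, if the arm or the gripper's body presses on something with over 40 N, if the wrist force passes 120 N, or if a joint passes its speed limit or range.

## Working session

There is one attempt and no reset: what is moved stays moved. The work goes in short steps, each a Python script; the robot and the scene stay as the last script left them, time stands still between calls to the robot, and variables do not carry over. Pictures are saved under pics/ and viewed, about 12 in all and at most 16, crops included, and the job is handed in when it is done.

```bash
mkdir -p pics; ls; python3 - <<'E'
from bench import *
import cv2, numpy as np
for n in("scene","side"):
    im=capture(n); cv2.imwrite(f"pics/{n}0.png",im[:,:,::-1]); c=camera_params(n)
    V=np.array(c["view"]); print(n,c["fx"],c["fy"],c["cx"],c["cy"],(-V[:3,:3].T@V[:3,3]).round(3),V[2,:3].round(3))
print(get_time_s(),get_tcp_rot(),get_finger_gap(),ctrl.pinch_z)
E
```

```text
pics
scene 544.8364192549842 544.8364192549842 316.57918751852236 228.73912157640675 [1.153 0.099 1.049] [-0.523 -0.079 -0.849]
side 445.99686198515195 445.99686198515195 314.43153410288596 240.26717288993748 [0.268 0.706 0.835] [ 0.225 -0.649 -0.727]
0.1 [-3.09981841e+00 -4.99928315e-01 -1.21127676e-04] 0.08562845967091662 0.0187
```

View pics/scene0.png

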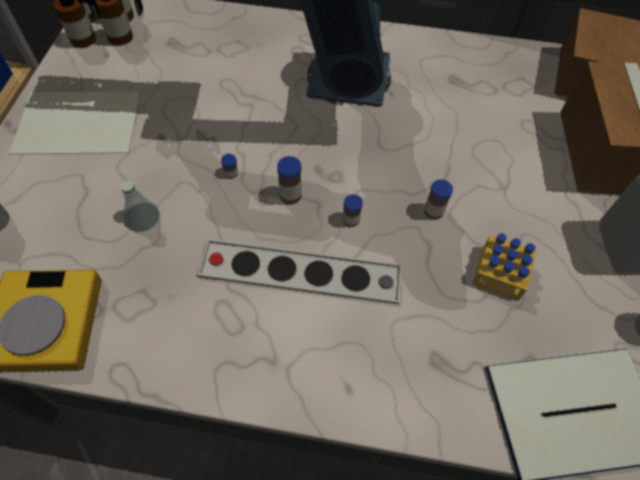

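View pics/side0.png

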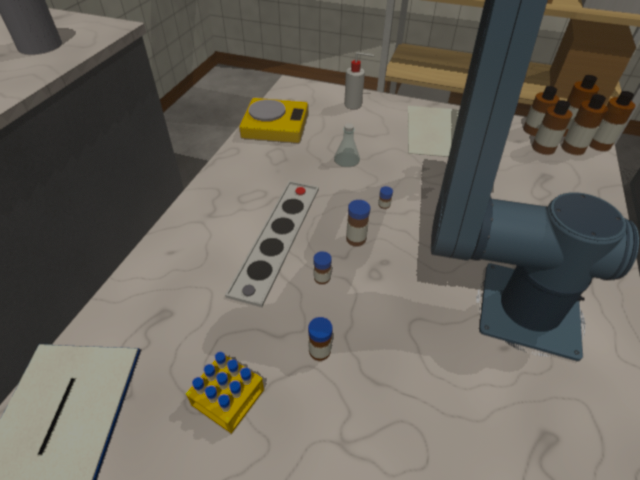

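The scene view shows, left to right, jar_1 (229,165), jar_4 (289,180), jar_2 (353,210) and jar_3 (439,198). The red stud is at (216,259), the pads run from (245,263) to (355,278), and the flask is at (140,210). The side view agrees. Next I'll locate them by colour.

```bash
cat > h.py <<'E'
from bench import *
import cv2, numpy as np
H={1:.055,2:.075,3:.095,4:.115}; D={1:.036,2:.042,3:.048,4:.054}
def ray(n,px,c=None):
    c=c or camera_params(n); V=np.array(c["view"]); R,t=V[:3,:3],V[:3,3]
    u,v=(px[0]-c["cx"])/c["fx"],(px[1]-c["cy"])/c["fy"]
    if n=="wrist":
        th=np.hypot(u,v); k=np.sin(th)/th if th>1e-9 else 1; d=np.array([u*k,v*k,np.cos(th)])
    else: d=np.array([u,v,1])
    return -R.T@t, R.T@d
def onz(n,px,z,c=None):
    o,d=ray(n,px,c); return (o+d*(z-o[2])/d[2])[:2]
def cross(pa,pb):  # midpoint and gap of two rays
    (o,d),(p,e)=ray("scene",pa),ray("side",pb); d=d/np.linalg.norm(d); e=e/np.linalg.norm(e)
    s=np.linalg.lstsq(np.c_[d,-e],p-o,rcond=None)[0]; a,b=o+s[0]*d,p+s[1]*e
    return (a+b)/2,np.linalg.norm(a-b)
def blobs(im,kind,lo,hi):
    h=cv2.cvtColor(im,cv2.COLOR_RGB2HSV); 
    m={"blue":cv2.inRange(h,(105,120,50),(125,255,255)),"red":cv2.inRange(h,(0,150,90),(8,255,255))|cv2.inRange(h,(172,150,90),(180,255,255)),
       "black":cv2.inRange(h,(0,0,0),(180,255,60))}[kind]
    n,_,st,ce=cv2.connectedComponentsWithStats(m)
    return [(ce[i].round(1),int(st[i,4]),st[i,2:4]) for i in range(1,n) if lo<=st[i,4]<=hi]
E
python3 - <<'E'
from h import *
for n in("scene","side"):
    im=cv2.imread(f"pics/{n}0.png")[:,:,::-1].copy()
    for k,lo,hi in(("blue",60,1200),("red",40,400),("black",100,1500)):
        for ce,a,wh in blobs(im,k,lo,hi):
            zs=[h-.009 for h in H.values()] if k=="blue" else [.008 if k=="black" else .011]
            print(n,k,ce,a,wh,[onz(n,ce,z).round(3).tolist() for z in zs])
E
```

```text
scene blue [ 3.6 73.4] 151 [11 31] [[0.216, -0.878], [0.234, -0.859], [0.253, -0.839], [0.272, -0.82]]
scene blue [228.4 160.5] 133 [13 12] [[0.388, -0.23], [0.403, -0.224], [0.418, -0.217], [0.433, -0.211]]
scene blue [288.9 166.6] 359 [23 21] [[0.379, -0.087], [0.395, -0.084], [0.41, -0.08], [0.425, -0.076]]
scene blue [441.7 188.6] 270 [20 18] [[0.377, 0.268], [0.392, 0.265], [0.408, 0.261], [0.423, 0.258]]
scene blue [353.  202.5] 209 [17 16] [[0.452, 0.074], [0.466, 0.075], [0.48, 0.075], [0.494, 0.076]]
scene blue [509.1 265.6] 62 [ 9 10] [[0.551, 0.418], [0.563, 0.412], [0.575, 0.406], [0.587, 0.399]]
scene blue [523.6 271. ] 62 [9 9] [[0.559, 0.448], [0.57, 0.441], [0.582, 0.434], [0.594, 0.427]]
scene red [215.7 258.4] 104 [12 11] [[0.628, -0.199]]
scene black [66.6  3.1] 119 [18  8] [[-0.136, -0.873]]
scene black [288.4 180.2] 219 [21 15] [[0.39, -0.087]]
scene black [436.6 199.9] 177 [19 16] [[0.382, 0.265]]
scene black [350.4 212.6] 109 [16 11] [[0.455, 0.071]]
scene black [245.3 263.3] 498 [27 24] [[0.627, -0.134]]
scene black [281.5 268.2] 501 [26 24] [[0.624, -0.055]]

[... 1962 characters left out ...]
.7 101.7] 354 [29 29] [[-0.112, -0.992]]
side black [624.7  97.9] 191 [19 15] [[-0.311, -1.093]]
side black [596.3 100.7] 209 [18 16] [[-0.211, -1.035]]
side black [526.8 107.6] 241 [29 18] [[0.027, -0.899]]
side black [608.1 113.6] 140 [16 18] [[-0.243, -0.953]]
side black [581.1 115.2] 165 [16 21] [[-0.153, -0.91]]
side black [631.4 135.2] 433 [20 31] [[-0.303, -0.832]]
side black [292.4 205.9] 211 [20 13] [[0.624, -0.135]]
side black [282.3 225.4] 245 [22 14] [[0.622, -0.055]]
side black [271.3 246.6] 288 [22 16] [[0.619, 0.025]]
side black [259.1 270. ] 338 [24 19] [[0.617, 0.105]]
side black [115.4 419.3] 277 [ 46 130] [[0.72, 0.52]]
side black [ 55.8 417.1] 269 [35 75] [[0.826, 0.553]]
```

Both views agree to about 3 mm. The pad spacing comes out at 80 mm and the stud offset at 65 mm, as specified, and the red stud is at pad a's end (the low-y end). I'll place jar 1 first, with the jaws opening along x, across the row.

```bash
cat >> h.py <<'E'
JAR={1:(.3885,-.232),2:(.468,.073),3:(.4095,.2595),4:(.4265,-.078)}
PAD={1:(.6255,-.1345),2:(.623,-.055),3:(.6205,.025),4:(.618,.105)}
ZG={1:.036,2:.047,3:.062,4:.08}
ORI=np.pi*np.array([np.sqrt(.5),np.sqrt(.5),0])   # tool down, jaws along world x
def pick(k,f=45):
    x,y=JAR[k]; z=ZG[k]-ctrl.pinch_z
    ctrl.movep([x,y,.18],ORI); print("above",get_time_s())
    ctrl.movel([x,y,z],speed=.15); effector.gripper_to(D[k]-.01,f)
    print("gap",round(get_finger_gap(),4),"want",D[k],get_time_s())
    if abs(get_finger_gap()-D[k])>.006: raise SystemExit("bad grasp")
    f0=get_ft_force(); ctrl.movel([x,y,z+.02],speed=.05); ctrl.movel([x,y,z+.13],speed=.15)
    ctrl.hold(.1); print("weight",(get_ft_force()-f0).round(1),"gap",round(get_finger_gap(),4))
def place(k):
    x,y=PAD[k]; z=ZG[k]-ctrl.pinch_z+.008
    ctrl.movep([x,y,z+.12],ORI); ctrl.movel([x,y,z+.015],speed=.12); ctrl.movel([x,y,z+.003],speed=.03); ctrl.hold(.2)
    f0=get_ft_force()[2]
    for dz in np.arange(.0022,-.0026,-.0008):
        ctrl.movel([x,y,z+dz],speed=.02); df=get_ft_force()[2]-f0
        if df>3: break
    print("touch dz",round(dz,4),"dF",round(df,1),get_time_s())
    effector.gripper_to(.085); ctrl.movel([x,y,max(.18,z+.1)],speed=.15)
    print("done",k,get_time_s())
E
python3 - <<'E'
from h import *
print("flask",onz("scene",(142,218),0))
for k in JAR:
    for p in(JAR[k],PAD[k]): print(k,ctrl.solve_ik([*p,.2],ORI).round(2))
pick(1); place(1)
cv2.imwrite("pics/s1.png",capture("scene")[80:320,150:470,::-1].repeat(2,0).repeat(2,1))
E
```

```text
flask [ 0.55169416 -0.39537993]
1 [-0.79  0.11  1.8  -0.    1.23 -0.79]
1 [-0.39  0.44  1.35 -0.    1.35 -0.39]
2 [-0.08  0.15  1.76 -0.    1.24 -0.08]
2 [-0.27  0.41  1.39 -0.    1.34 -0.27]
3 [ 0.33  0.17  1.73 -0.    1.24  0.33]
3 [-0.14  0.41  1.4  -0.    1.33 -0.14]
4 [-0.44  0.07  1.84 -0.    1.23 -0.44]
4 [-0.01  0.42  1.39 -0.    1.34 -0.01]
above 1.4667
gap 0.0347 want 0.036 3.2167
weight [ 0.4  0.9 -6.6] gap 0.035
touch dz -0.0002 dF 5.2 8.5333
done 1 10.2667
```

View pics/s1.png

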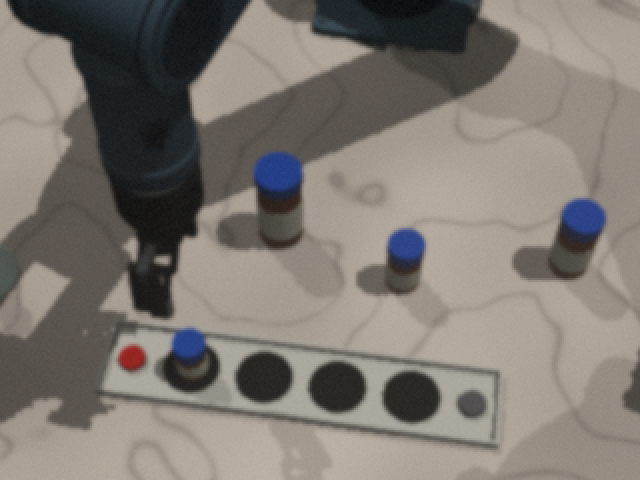

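Jar 1 stands upright on the pad next to the red stud, with its cap at crop (189,345), and took 10 s. Now jars 2 and 3, checking the load at each step.

```bash
python3 - <<'E'
from h import *
pick(2,60); place(2)
pick(3,80); place(3)
cv2.imwrite("pics/s2.png",capture("scene")[80:320,150:470,::-1].repeat(2,0).repeat(2,1))
E
```

```text
above 11.3333
gap 0.0406 want 0.042 12.9833
weight [ 0.7 -1.  -7.5] gap 0.0407
touch dz -0.0002 dF 7.2 18.1083
done 2 19.725
above 21.1417
gap 0.0453 want 0.048 22.6667
weight [ 0.4 -0.5 -8.9] gap 0.0455
touch dz 0.0006 dF 4.7 27.925
done 3 29.4
```

View pics/s2.png

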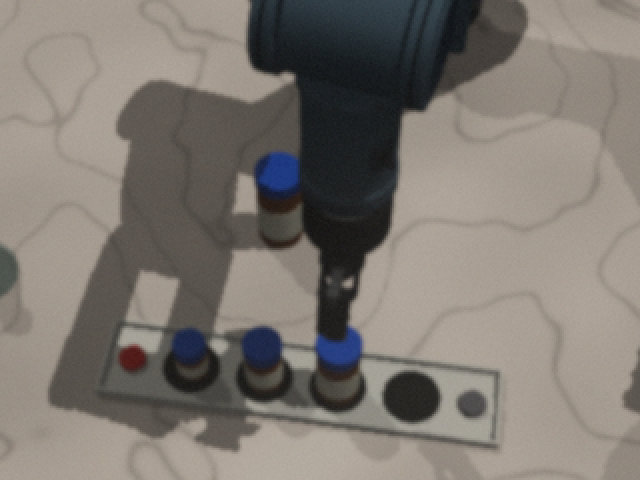

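Jars 1–3 stand upright on the first three pads, with their caps at crop (189,345), (262,347) and (339,348). Jar 4 is next, then I'll move the arm clear and measure all four.

```bash
python3 - <<'E'
from h import *
pick(4,80); place(4)
ctrl.movep([.35,-.2,.35],ORI); ctrl.hold(.3)
ims={}
for n in("scene","side"):
    ims[n]=capture(n); cv2.imwrite(f"pics/{n}3.png",ims[n][:,:,::-1])
    for ce,a,wh in blobs(ims[n],"blue",60,700):
        for k in H:
            p=onz(n,ce,H[k]+.008-.009); e=p-PAD[k]
            if np.hypot(*e)<.025: print(n,"jar",k,ce,a,wh,"offset mm",(e*1e3).round(1))
print(get_time_s(),get_ft_force().round(1))
E
```

```text
above 30.3333
gap 0.0516 want 0.054 31.7
weight [-0.6 -0.1 -9.7] gap 0.0515
touch dz 0.0006 dF 5.5 36.7917
done 4 38.1083
scene jar 3 [319.  252.8] 370 [22 21] offset mm [-0.3 -0. ]
scene jar 4 [360.9 253.2] 471 [25 23] offset mm [-0.8  2.9]
scene jar 1 [244.1 252. ] 196 [16 15] offset mm [-0.9  2. ]
scene jar 2 [280.7 252.3] 270 [19 18] offset mm [-0.8  1. ]
side jar 1 [290.9 192.5] 97 [11 11] offset mm [ 2.2 -1.9]
side jar 2 [280.2 205.8] 165 [15 14] offset mm [ 2.1 -2.7]
side jar 3 [268.1 220.9] 251 [19 17] offset mm [ 2.  -3.5]
side jar 4 [253.9 239.1] 370 [23 20] offset mm [ 1.6 -1. ]
40.125 [0.5 0.1 0.2]
```

View pics/scene3.png

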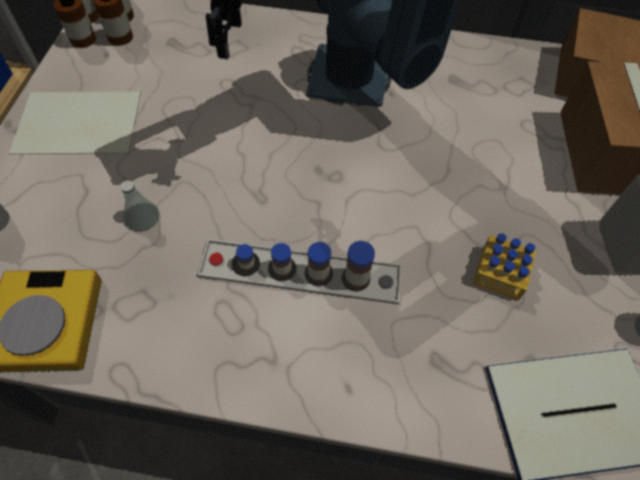

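View pics/side3.png

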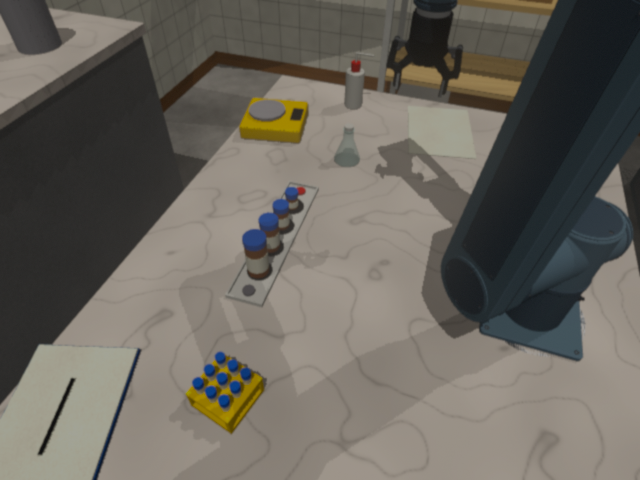

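Both views show the four jars upright on their pads, smallest next to the red stud at (216,259) and largest by the grey stud. Their caps run from (244,252) to (361,253) in the scene view. The flask is where it was, the arm is clear, and every measured offset is within about 4 mm. I'm handing in.

```bash
python3 -c "
from bench import *
ticket.job_done(); print(get_time_s())"
```

```text
the job is handed in; nothing more can be done
the job is handed in; nothing more can be done
```

The four amber jars are lined up in the tray, with jar 1 next to the red stud (on pad a), then jars 2 and 3, and jar 4 at the far end. I handed the job in at about 40 s of the 88 s allowed. Each jar was picked up once, lowered until it touched its pad with a force rise of 5–7 N, and released.

- **Position:** in the last pictures each jar's cap lies within about 4 mm of its pad centre, against the 12 mm limit. The two cameras disagree by up to about 5 mm, partly calibration error: the scene camera puts jar 4 at +2.9 mm along the row and the side camera at −1.0 mm.
- **Upright and flask:** all four jars look upright in both views, and the flask looks unmoved. I judged both by eye and did not measure them.
- **Arm:** it ended well clear of everything, with a wrist force of about 0.5 N.
- **Failed checks:** none. The hand-in reports no verdict, so the result itself is not confirmed.

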